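Clamp a heating block lengthwise and lay a straightedge flush to its well-side face

TASK

The aluminium heating block stands crosswise between the open jaws of the slide-jaw fixture: turn it a quarter turn so that it lies lengthwise between the jaws, standing on the fixture's base plate, and slide the moving jaw home so that both of its ends are held. Then, to check the face for bowing, lay the steel straightedge flat on the base plate with its working edge flush along the whole of the block's long side face beside the row of wells, and leave it lying there. Do not disturb the tube rack, the bottle or the beaker.

Things in the scene. Friction and masses are not known exactly. Their poses are not given: they have to be found in the camera images.
- fixture: Fixed fixture: dark-grey painted base plate 220 (x) by 240 (y) by 12 mm. Origin: centre of its underside, on the bench. On its y axis (x = 0) stand two dark steel jaws, each 36 mm wide (x), 25 mm thick (y), tops 47 mm above the bench. The fixed jaw's face is at y = -75 mm and looks to +y; the moving jaw slides along y. The plate is free and flat on both sides of the jaws.
- jaw (a joint): Moving jaw's slide (m). Gap between the jaw faces = 0.050 + value; the moving face is at y = -0.025 + value in the fixture's frame. Grows as it opens (to the fixture's +y), range 0 to 0.105; starts at 0.088 to 0.102; 0.050 when closed on the 100 mm long block. Slides at about 3 N, plus 4 to 10 N while it pushes the block; no spring, stays where left.
- jaw_grip (a point): Point to grip on the moving jaw, 72 mm above the bench: middle of the upright dark steel paddle on its top, 12 mm thick (fixture's y), 32 mm wide (x), rising from 47 to 90 mm above the bench; 14.5 mm further to the fixture's +y than the moving jaw's face.
- block: Loose aluminium block, 100 (x) by 56 (y) by 45 mm (z), 0.45 to 0.85 kg. Origin: centre of its underside, z up. In its top a row of four 16 mm round wells along x, 12.5 mm off centre to +y: the long side face beside the wells is at y = +28 mm; the other long side has a wide plain margin. Starts crosswise on the plate: its x within 0.15 rad of the fixture's x, over 25 mm clear of both jaws.
- straightedge: Loose flat steel straightedge, 0.24 to 0.39 kg, flat on the bench left or right of the fixture. Strip 180 (x) by 66 (y) by 6 mm; origin: centre of the underside, z up. Working edge: the long edge at y = +33 mm, on the wide side of the strip, with dark ticks. Grip rib: upright on the strip, 90 mm long (x), 14 mm thick, centred at x = 0, y = -14 mm, from 6 to 42 mm above the underside.
- edge_a (a point): Point on the working edge of the straightedge, at (-45, +33, 3) mm in its frame.
- edge_b (a point): Point on the working edge of the straightedge, at (+45, +33, 3) mm in its frame.
- rack: Bystander: white plastic tube rack with capped tubes, 170 (x) by 66 (y) by 50 mm, 64 mm with caps, on the bench on the other side of the fixture from the straightedge. Origin: centre of its underside.
- bottle: Bystander: amber glass bottle, diameter 68 mm, 150 mm tall, on the bench beyond the rack or the straightedge. Origin: centre of its underside.
- beaker: Bystander: open clear glass beaker, diameter 70 mm, 90 mm tall, on the bench beyond the rack or the straightedge. Origin: centre of its underside.
Not all that is in view belongs to the job. What is meant by the straightedge is not blue, and is the larger of those in its own colour.

How it is judged:
On the way, in this order (a step that is already met when the one before it is completed fails the run):
1. the block stands on the base plate lengthwise between the jaws (z of block in the frame of fixture below 0.016 m and angle between block's own z axis and vertical below 0.05 rad and x of block in the frame of fixture between -0.02 and 0.02 m and angle between the x axis of block and the y axis of fixture, either way round below 0.35 rad and y of block in the frame of fixture between -0.04 and 0.05 m), for 0.1 s.
2. the moving jaw is home and both ends of the block are held (z of block in the frame of fixture below 0.016 m and angle between block's own z axis and vertical below 0.05 rad and x of block in the frame of fixture between -0.02 and 0.02 m and angle between the x axis of block and the y axis of fixture, either way round below 0.05 rad and value of joint jaw between 0.047 and 0.0528 m and y of block in the frame of fixture between -0.032 and -0.018 m), for 0.2 s.
At the end, for the whole second after the job is handed in: Block upright on the plate, lengthwise between the jaws (0.05 rad, 20 mm off centre), ends held within 2.8 mm. Straightedge flat on the plate, rib up, working edge within 2.5 mm of the well-side face 45 mm either side of its middle, middles within 40 mm along the face. All at rest (all of step 2 and y of edge_a in the frame of block between 0.0255 and 0.0305 m and y of edge_b in the frame of block between 0.0255 and 0.0305 m and x of straightedge in the frame of block between -0.04 and 0.04 m and angle between straightedge's own z axis and vertical below 0.04 rad and z of straightedge in the frame of fixture below 0.0155 m and y of straightedge in the frame of block above 0.05 m and linear speed of each of block, straightedge below 0.01 m/s); the robot touches nothing.
It fails at once if the rack is moved more than 30 mm (distance of rack from where it was at the start of the episode above 0.03 m).
It fails at once if the bottle is moved more than 30 mm (distance of bottle from where it was at the start of the episode above 0.03 m).
It fails at once if the beaker is moved more than 30 mm (distance of beaker from where it was at the start of the episode above 0.03 m).
It also fails if it takes over 72 s, if anything falls off the work surface, if the arm or the gripper's body presses on something with over 40 N, if the wrist force passes 120 N, or if a joint passes its speed limit or range.

ROBOT

A 7-joint arm with a two-finger parallel gripper is mounted at the origin on the work surface. World frame = base frame: x ahead of the robot, y to its left, z up, the work surface at z = 0. Lengths are in m, angles in rad, forces in N, time in s.
With the tool pointing down it reaches from about 0.4 to 0.925 m from the base axis. Payload 4.1 kg.
Tool frame: the origin (TCP) lies midway between the tips of the shut fingers; the grasp point (between the pads) lies 19 mm behind it (r.pinch_z is the distance from the TCP to the grasp point, in m); z points along the fingers, y is the line along which they close (so a half turn about z gives the same grasp; the last joint's range is limited). The gripper opens to 85 mm and grips with 20 to 120 N. Pads are 22 mm wide; open, the fingers measure 114 mm over their backs; the gripper's body (76 mm by 85 mm) begins 54 mm behind the grasp point. The pads swing forward as they close: fully open they stand 13 mm farther back than shut.
Start: joints at [1.246, 0.398, 0.045, 1.537, -0.019, 1.207, -0.051], TCP at [0.146, -0.634, 0.231] pointing down, gripper open.
Joint ranges: [-2.82, 2.82], [-0.49, 2.23], [-1.37, 1.46], [0, 2.46], [-1.36, 4.5], [0.23, 2], [-2.94, 2.94]. Speed limits (rad/s): [2.57, 2.57, 3.14, 3.14, 3.14, 3.14, 3.14].

INTERFACE

Orientations are given as a unit quaternion [x, y, z, w].
In Python, from bench import r gives the robot as it stands.
- The arm moves only by the tool move_arm, never from a script. Its argument "commands" is a list of rows, each an object of numbers: "dx", "dy", "dz": the shift along the tool's x, y, z in mm; "yaw": the turn about the tool's z in rad; "jaw": the finger opening in mm, from 0 to 85.4. A call has 1 to 5 rows; each row is the pose to reach, as a shift and turn from the pose commanded when the call began, along the tool's axes at that moment; what a row does not reach only later rows make up. A row lasts 1/12 s, in which the tool goes at most 41.7 mm and 7.16 degrees, less where a joint would pass 70% of its speed; a pose out of reach is approached as far as the arm can. A call with a gripper value outside its range is refused whole. The fingers move at their own pace and stop on an object; "force" is the grip in N (left out, the last holds). Time passes only in rows, so rows that repeat a pose let the fingers close. It gives the time, the measured TCP pose, the force, the opening and the grip force at its end, in the units of the state.
- r.read_state(): the state, without advancing time (a new reading comes with each control period).
- r.get_image(name): name is "scene" or "top"; returns a dict with "img" (400x640x3 uint8, red, green, blue), "range_z" (400x640 float32, m along the optical axis (not along the pixel's ray), 0 where there is no reading), "K" (3x3 intrinsics, pixels), "k1" (the pictures are not rectified: a ray, as slopes to the right and down, at radius r is drawn at 1 + k1 r^2 times it, then the intrinsics apply), "xyz" and "attitude" of the camera in the world. Camera axes: x right, y up, looking along -z (the intrinsics and any distortion apply to the point x, -y, -z); pixel columns grow to the right and rows downward; lengths in m; the calibration is good to about 2 mm. A picture is of the moment at which its call begins.
- r.finish_job(): hands the job in; it is judged then, once.
Trained networks look in a picture, given as the dict that the camera call returned (one of the last four; its "shot" number tells which), for a name from the list of things; names that differ only in an ending like _2 or _b are one class to them, and where a whole thing is asked for, a point or a joint stands for the part that bears it (a point fixed in the world has none). Each returns a list of dicts, best first, with "p" (0 to 1); they miss things now and then, are a little off and sometimes report something else, mostly with a low value. They report only what shows in the picture. A call takes as long as a camera call. They do not tell look-alikes from the thing itself.
- r.search_frame(picture, name): "centre" ([x, y, z] in m, in the coordinates of the camera as it stood for that picture, good to about 4 mm: the middle of the surface that is visible of it).
The state is a dict: "time_s": time; "joint_positions": joint angles; "dq": joint speeds; "joint_torque": joint torques, N m; "tool_pos": TCP position; "orientation": TCP orientation; "contact_force": force on the tool from outside, world axes, zero at the start; "wrist_torque": the same for the moment, N m; "finger_gap": finger opening in m; "finger_force": force on a finger pad.
Only numpy, scipy, OpenCV 4.12 (cv2) and the standard library are available. Lean on these libraries where they do the work, as an engineer would, in place of code of your own. Each camera call takes 0.05 s, during which the arm holds its last target. There are 200 camera calls.

## Working session

There is one attempt and no reset: what is moved stays moved. The work goes in short steps, Python scripts to look and compute and a tool call to move; the robot and the scene stay as the last step left them, time stands still between calls to the robot, and variables do not carry over. Pictures are saved under pics/ and viewed, at most 10 in all, crops included, and the job is handed in when it is done.

Besides the shell and the picture viewer there is one more tool, called by a JSON object that holds its "op" and its "data", one argument or row to a line. move_arm: Moves the arm, as the interface text tells. Its arguments: {"type":"object","properties":{"commands":{"type":"array","items":{"type":"object","properties":{"dx":{"type":"number"},"dy":{"type":"number"},"dz":{"type":"number"},"yaw":{"type":"number"},"jaw":{"type":"number"}}}},"force":{"type":"number"}},"required":["commands"]}

```bash
ls; mkdir -p pics
cat > h.py <<'E'
import numpy as np, cv2
from scipy.spatial.transform import Rotation as R
from bench import r
def save(d,name): cv2.imwrite('pics/'+name,cv2.cvtColor(d['img'],cv2.COLOR_RGB2BGR))
def att(d):
    a=np.array(d['attitude'],float)
    return R.from_quat(a).as_matrix() if a.size==4 else a.reshape(3,3)
def rays(d,uv):
    K=np.array(d['K']);uv=np.asarray(uv,float).reshape(-1,2)
    p=(uv-[K[0,2],K[1,2]])/[K[0,0],K[1,1]]; q=p.copy()
    for _ in range(20): q=p/(1+d['k1']*(q**2).sum(1,keepdims=True))
    return np.c_[q[:,0],-q[:,1],-np.ones(len(q))]@att(d).T
def onz(d,uv,z):
    c=np.array(d['xyz']);v=rays(d,uv);return c+v*((z-c[2])/v[:,2:])
def cloud(d):
    h,w=d['range_z'].shape
    u,v=np.meshgrid(np.arange(w),np.arange(h))
    P=np.array(d['xyz'])+rays(d,np.c_[u.ravel(),v.ravel()])*d['range_z'].reshape(-1,1)
    P[d['range_z'].ravel()==0]=np.nan
    return P.reshape(h,w,3)
def proj(d,P):
    q=(np.atleast_2d(P)-np.array(d['xyz']))@att(d); s=np.c_[q[:,0],-q[:,1]]/-q[:,2:]
    s=s*(1+d['k1']*(s**2).sum(1,keepdims=True)); K=np.array(d['K'])
    return s*[K[0,0],K[1,1]]+[K[0,2],K[1,2]]
E
python3 - <<'E'
from h import *
for n in('scene','top'):
    d=r.get_image(n);save(d,n+'0.png')
    print(n,np.round(d['xyz'],3),np.round(d['attitude'],3),d['K'],d['k1'],(d['range_z']>0).mean())
    for o in('fixture','block','straightedge','jaw_grip','rack','bottle','beaker'):
        for f in r.search_frame(d,o)[:3]:
            P=np.array(d['xyz'])+att(d)@f['centre'];print(o,round(f['p'],2),P.round(3),proj(d,P).round(0))
s=r.read_state();print(s)
E
```

```text
pics
scene [ 1.146 -0.633  0.792] [0.412 0.166 0.328 0.834] [[474.37350499   0.         306.68963413]
 [  0.         474.37350499 205.37173869]
 [  0.           0.           1.        ]] 0.031074064161081823 0.99493359375
fixture 0.58 [0.633 0.011 0.012] [[336. 257.]]
block 0.66 [0.614 0.011 0.054] [[331. 240.]]
straightedge 0.89 [0.426 0.425 0.006] [[371. 160.]]
straightedge 0.81 [0.342 0.114 0.01 ] [[282. 191.]]
straightedge 0.72 [0.681 0.217 0.083] [[406. 203.]]
jaw_grip 0.73 [0.597 0.116 0.046] [[353. 219.]]
jaw_grip 0.19 [ 0.677 -0.259  0.064] [[264. 320.]]
rack 0.87 [ 0.524 -0.31   0.047] [[195. 300.]]
bottle 0.63 [0.68  0.213 0.081] [[405. 204.]]
bottle 0.22 [0.48  0.262 0.011] [[352. 188.]]
top [0.388 0.066 0.979] [ 0.051 -0.044 -0.704  0.707] [[375.97707819   0.         318.28411342]
 [  0.         375.97707819 199.01047025]
 [  0.           0.           1.        ]] 0.02339748748877576 0.99590234375
fixture 0.9 [0.599 0.054 0.012] [[326. 169.]]
block 0.61 [0.602 0.027 0.054] [[337. 164.]]
block 0.19 [ 0.673 -0.264  0.054] [[453. 137.]]
straightedge 0.96 [0.416 0.436 0.006] 
[... 424 characters left out ...]
.0451049 ,  1.53665326, -0.01869913,
        1.20691165, -0.05070894]), 'dq': array([ 2.07974806e-04,  1.66081025e-03, -1.28516780e-03, -8.55237683e-05,
       -2.18874376e-04, -7.03629935e-04,  1.76716288e-03]), 'joint_torque': array([ 2.75245875e-04, -4.74953985e+01,  1.36277687e+00, -2.54506373e+01,
        1.14840726e-02,  7.11650264e-04,  5.76334415e-06]), 'tool_pos': array([ 0.14556078, -0.63349586,  0.2313511 ]), 'orientation': array([ 9.93629381e-01,  1.12697169e-01, -3.72762445e-07,  4.71986542e-05]), 'contact_force': array([ 0.33025935,  1.13503777, -0.15371395]), 'wrist_torque': array([-0.05454813,  0.00861316, -0.03292192]), 'finger_force': 0.0, 'finger_gap': 0.08553087034190335}
```

View both.

View pics/top0.png

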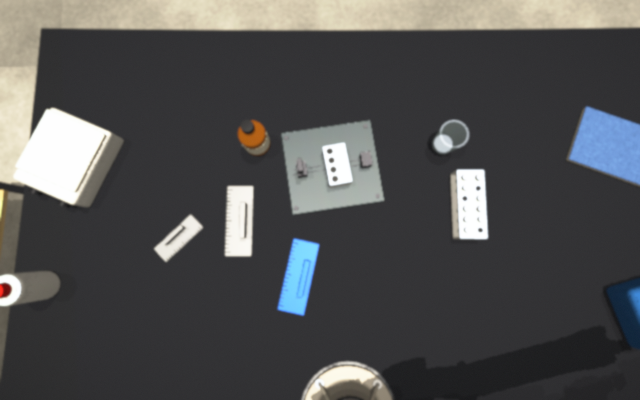

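View pics/scene0.png

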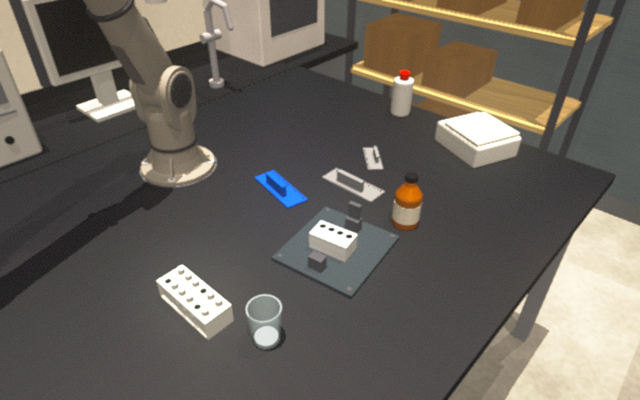

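Top view: moving jaw with paddle at (302,168), fixed jaw (366,160), block (337,164) with wells on its left (+y world), fixture about (332,167). What could be taken for the straightedge: the large grey one at (240,220), the small grey one at (178,238), and the blue one at (298,277). I choose the large grey one at (240,220): it isn't blue and it's the larger of the two greys. Next I check it in a close crop and measure.

```bash
cat >> h.py <<'E'
def rect(P,size):
    # fit rect to xy points: centre, yaw of long side
    (c,s,a)=cv2.minAreaRect((P[:,:2]*1000).astype(np.float32)); 
    if s[0]<s[1]: a+=90
    a=(a+90)%180-90
    return np.round(c,1),np.round(sorted(s),1),round(a,2)
def box(C,x0,x1,y0,y1,z0,z1):
    with np.errstate(invalid='ignore'):
        return (C[...,0]>x0)&(C[...,0]<x1)&(C[...,1]>y0)&(C[...,1]<y1)&(C[...,2]>z0)&(C[...,2]<z1)
E
python3 - <<'E'
from h import *
big=[]
for n in('top','scene'):
    d=r.get_image(n);C=cloud(d);np.savez('%s0.npz'%n,C=C,img=d['img'])
    def rep(name,m):
        m=cv2.morphologyEx(m.astype(np.uint8),cv2.MORPH_OPEN,np.ones((2,2)))
        k,l,st,_=cv2.connectedComponentsWithStats(m); i=1+np.argmax(st[1:,4]); P=C[l==i]
        print(n,name,len(P),'med',(np.median(P,0)*1000).round(1),rect(P,0))
    g=d['img'].mean(2); print('bench z',np.nanmedian(C[box(C,.3,.4,-.2,0,-.05,.05)][:,2]),np.nanstd(C[box(C,.3,.4,-.2,0,-.05,.05)][:,2]))
    rep('block',box(C,.5,.7,-.03,.10,.050,.064)&(g>100))
    rep('block+wells',box(C,.5,.7,-.03,.10,.050,.064))
    rep('plate',box(C,.4,.8,-.15,.2,.006,.3))
    rep('platecol',box(C,.4,.8,-.15,.19,-.02,.3)&(g>55))
    rep('edge',box(C,.3,.6,.2,.36,-.01,.012)&(g>100))
    rep('edge all',box(C,.3,.57,.2,.36,-.01,.1)&(g>80))
    rep('rib',box(C,.3,.57,.2,.36,.034,.05))
    rep('paddle',box(C,.5,.7,.08,.16,.075,.11))
    rep('movjaw',box(C,.5,.7,.08,.16,.038,.11))
    rep('fixjaw',box(C,.5,.7,-.1,-.03,.038,.06))
    for nm,b in(('rack',(.35,.65,-.4,-.2,.03,.08)),('bottle',(.6,.75,.18,.3,.02,.2)),('beaker',(.6,.75,-.33,-.2,.02,.15))): rep(nm,box(C,*b))
    if n=='top':
        for c in((240,220),(335,168)):
            w=d['img'][c[1]-50:c[1]+50,c[0]-50:c[0]+50]; big.append(cv2.resize(w,(400,400),interpolation=cv2.INTER_CUBIC))
cv2.imwrite('pics/crop.png',np.hstack(big)[...,::-1])
E
```

```text
bench z -0.0008006011364661836 0.0017468558860718882
top block 884 med [nan nan nan] (array([nan, nan]), array([0., 0.]), 0.0)
top block+wells 898 med [nan nan nan] (array([nan, nan]), array([0., 0.]), 0.0)
top plate 7502 med [nan nan nan] (array([nan, nan]), array([0., 0.]), 0.0)
top platecol 8118 med [nan nan nan] (array([739.4, -60.7]), array([0., 0.]), 0.0)
top edge 1726 med [nan nan nan] (array([462.3, 279.6]), array([ 67.1, 183.1]), 2.88)
top edge all 2057 med [nan nan nan] (array([nan, nan]), array([0., 0.]), 0.0)
top rib 215 med [459.9 262.8  39.9] (array([461.2, 264.3]), array([17.4, 88.2]), -5.0)
top paddle 71 med [nan nan nan] (array([601.4, 119.4]), array([ 9.3, 48.5]), 8.4)
top movjaw 167 med [nan nan nan] (array([600.8, 116.7]), array([24.4, 50.6]), 8.58)
top fixjaw 144 med [618.2 -48.7  45.7] (array([623.8, -51.1]), array([32.4, 38.7]), 9.64)
top rack 1956 med [nan nan nan] (array([ 492.8, -338.8]), array([ 73.9, 196.6]), -33.29)
top bottle 815 med [nan nan nan] (array([673.8, 228.7]), array([48.2, 68.4]), -44.82)
top beaker 693 med [nan nan nan] (array([nan, nan]), ar
[... 520 characters left out ...]
med [nan nan nan] (array([462.4, 287. ]), array([ 89.9, 194.6]), -2.81)
scene rib 146 med [nan nan nan] (array([470.2, 266.5]), array([56.9, 76.8]), 37.88)
scene paddle 100 med [597.3 117.5  83.9] (array([579.5, 170. ]), array([ 29.2, 121. ]), -70.99)
scene movjaw 301 med [599.6 116.   57.9] (array([582.2, 165.7]), array([ 34.4, 130.1]), -72.28)
scene fixjaw 171 med [625.6 -48.6  46.4] (array([621.7, -32. ]), array([33., 55.]), -82.14)
scene rack 2209 med [nan nan nan] (array([nan, nan]), array([nan,  0.]), nan)
scene bottle 1153 med [nan nan nan] (array([646.5, 332.5]), array([ 50.8, 266.8]), -70.9)
scene beaker 1449 med [nan nan nan] (array([ 652.9, -234.8]), array([ 59.9, 125.2]), -47.21)
```

View pics/crop.png

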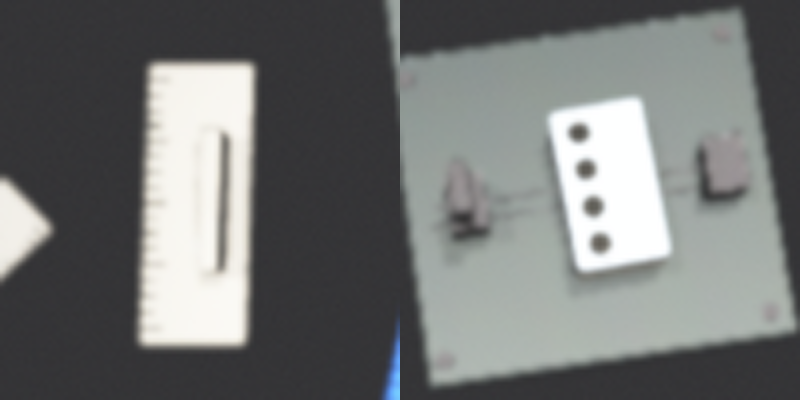

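The crop confirms it: the large grey one has ticks on its left edge (+y world) and its rib on the right. The block's wells are on the left, moving jaw left, fixed jaw right. Now a sharper fit.

```bash
cat >> h.py <<'E'
def big(m,C=None):
    m=cv2.morphologyEx(m.astype(np.uint8),cv2.MORPH_OPEN,np.ones((2,2)))
    k,l,st,_=cv2.connectedComponentsWithStats(m); return l==1+np.argmax(st[1:,4])
def cfit(d,g,roi,thr,z):
    # sub-pixel contour of bright region in roi (u0,v0,u1,v1), on plane z
    u0,v0,u1,v1=roi; s=8; w=cv2.resize(g[v0:v1,u0:u1].astype(np.float32),None,fx=s,fy=s,interpolation=cv2.INTER_LINEAR)
    cs,_=cv2.findContours((w>thr).astype(np.uint8),cv2.RETR_EXTERNAL,cv2.CHAIN_APPROX_NONE)
    c=max(cs,key=cv2.contourArea)[:,0,:]; uv=(c+.5)/s-.5+[u0,v0]
    return rect(onz(d,uv,z),0)
E
python3 - <<'E'
from h import *
d=r.get_image('top');C=cloud(d);g=d['img'].mean(2)
print('vals',g[150:180:3,325:350:4].round(0).tolist()[3],g[195,330],g[250,200],g[220,232])
for t in (160,180,200,220): print('block',t,cfit(d,g,(310,130,362,198),t,.057))
for t in (70,80,90): print('plate',t,cfit(d,g,(272,112,392,222),t,.012))
for t in (120,150,180): print('edge',t,cfit(d,g,(215,178,262,264),t,.006))
for n in ('top','scene'):
    if n=='scene': d=r.get_image(n);C=cloud(d);g=d['img'].mean(2)
    for nm,b,gt,z in (('block',(.5,.7,-.03,.085,.052,.064),100,.057),('rib',(.4,.53,.23,.3,.036,.05),0,.042),('paddle',(.55,.64,.09,.14,.083,.1),0,.09),('movjaw',(.55,.64,.09,.14,.042,.052),0,.047),('fixjaw',(.58,.66,-.08,-.03,.042,.053),0,.047),('strip',(.36,.56,.22,.34,-.01,.012),100,.006),('plate',(.45,.75,-.12,.18,.008,.018),50,.012)):
        m=big(box(C,*b)&(g>gt)); v,u=np.nonzero(m); P=onz(d,np.c_[u,v],z); e=onz(d,[[u.mean(),v.mean()]],z)
        print(n,nm,m.sum(),'z',(np.nanmedian(C[m][:,2])*1000).round(1),'cen',(np.nanmean(P,0)[:2]*1000).round(1),rect(P,0))
E
```

```text
vals [247.0, 159.0, 158.0, 255.0, 255.0, 255.0, 165.0] 173.66666666666666 53.333333333333336 240.66666666666666
block 160 (array([589.8,  31.7]), array([129.5, 144.7]), 0.25)
block 180 (array([604. ,  28.1]), array([ 62.8, 106.8]), 11.22)
block 200 (array([603.9,  28.1]), array([ 60.5, 104.7]), 11.09)
block 220 (array([603.8,  28. ]), array([ 58.5, 102.7]), 10.85)
plate 70 (array([607. ,  40.1]), array([227. , 246.2]), -81.13)
plate 80 (array([607. ,  40.1]), array([224.8, 244.6]), -81.13)
plate 90 (array([606.9,  40.1]), array([223.2, 243.2]), -81.17)
edge 120 (array([464. , 280.6]), array([ 71.6, 185.5]), 0.12)
edge 150 (array([463.8, 280.6]), array([ 69.2, 183.2]), 0.14)
edge 180 (array([463.9, 280.5]), array([ 67. , 180.9]), 0.15)
top block 801 z 55.8 cen [600.2  24.1] (array([600.4,  25.3]), array([ 56.6, 102.8]), 10.75)
top rib 206 z 40.3 cen [459.3 262.7] (array([460.6, 262.8]), array([14.3, 87.6]), -0.36)
top paddle 69 z 88.2 cen [590.5 117.3] (array([590.5, 117.5]), array([12.1, 32.2]), 0.72)
top movjaw 59 z 44.9 cen [591.3 108. ] (array([592.5, 108.4]), array([15.2, 38.7]),
[... 239 characters left out ...]
03.5,  37. ]), array([221.9, 239.3]), -81.2)
scene block 697 z 57.0 cen [609.4  25.3] (array([608.6,  25.6]), array([ 62.5, 101.6]), 10.78)
scene rib 125 z 41.4 cen [473.1 262.6] (array([472.3, 262.4]), array([19.7, 92.3]), -0.78)
scene paddle 63 z 88.7 cen [601.2 115.8] (array([601.6, 116. ]), array([19.4, 33.7]), 12.58)
scene movjaw 77 z 45.6 cen [603.7 112.3] (array([601.3, 115. ]), array([27.3, 36.6]), 7.07)
scene fixjaw 141 z 46.7 cen [626.3 -48.1] (array([626. , -48.6]), array([30. , 37.3]), 12.28)
scene strip 592 z 6.9 cen [481.9 274.8] (array([467.7, 281.6]), array([ 73.5, 187.6]), -0.35)
scene plate 4417 z 12.6 cen [628.3  24.8] (array([612.6,  37.9]), array([220.8, 242.4]), -81.24)
```

```bash
sed -i 's/np.ones((2,2))/np.ones((3,3))/' h.py
python3 - <<'E'
from h import *
for n in ('top','scene'):
    d=r.get_image(n);C=cloud(d);g=d['img'].mean(2)
    for nm,b,gt,z in (('block',(.5,.7,-.03,.085,.052,.064),100,.057),('rib',(.4,.53,.23,.3,.032,.05),0,.042),('paddle',(.55,.64,.09,.14,.08,.1),0,.09),('fixjaw',(.58,.66,-.08,-.03,.040,.053),0,.047),('plate',(.45,.75,-.12,.18,.006,.02),50,.012),('strip',(.36,.56,.22,.34,-.01,.012),100,.006)):
        m=big(box(C,*b)&(g>gt)); v,u=np.nonzero(m); P=onz(d,np.c_[u,v],z)
        print(n,nm,m.sum(),'z',(np.nanmedian(C[m][:,2])*1000).round(1),'cen',(np.nanmean(P,0)[:2]*1000).round(1),rect(P,0))
s=r.read_state();print(s['time_s'])
E
```

```text
top block 797 z 55.8 cen [602.6  26.3] (array([602.9,  27.8]), array([ 56.5, 102.9]), 10.75)
top rib 213 z 40.6 cen [462.3 264.9] (array([463.1, 265. ]), array([15. , 87.6]), 0.25)
top paddle 67 z 88.6 cen [593.  119.5] (array([593. , 119.4]), array([11.2, 33.3]), 6.94)
top fixjaw 137 z 46.2 cen [620.5 -46.5] (array([620.8, -46.3]), array([25.1, 36.3]), 8.53)
top plate 6172 z 11.1 cen [603.2  41.6] (array([606.1,  39.6]), array([222.3, 239.4]), -81.13)
top strip 1721 z 4.8 cen [462.6 282.2] (array([464.3, 280.6]), array([ 72.5, 184.4]), 0.25)
scene block 704 z 57.2 cen [605.5  26.4] (array([605. ,  26.9]), array([ 62.5, 103. ]), 10.86)
scene rib 159 z 41.2 cen [468.7 262.3] (array([469.5, 262.4]), array([25.7, 97.5]), 0.76)
scene paddle 70 z 88.9 cen [597.  115.7] (array([596.6, 116.2]), array([24.3, 29.2]), 39.14)
scene fixjaw 156 z 47.1 cen [622.9 -47.7] (array([622., -48.]), array([30.7, 39.2]), 7.09)
scene plate 4514 z 12.6 cen [624.9  24. ] (array([609. ,  38.2]), array([222.5, 244.6]), -81.16)
scene strip 591 z 6.8 cen [478.8 276.5] (array([462.7, 283.6]), array([ 73.8, 188.1]), -0.43)
1.1
```

{"op": "move_arm", "data": {
  "commands": [
    {"dx": 24, "dy": -22},
    {"dx": 48, "dy": -43},
    {"dx": 71, "dy": -65},
    {"dx": 95, "dy": -87},
    {"dx": 119, "dy": -108}
  ]
}}

```text
$.commands[0]: bad value
```

{"op": "move_arm", "data": {
  "commands": [
    {"dx": 24, "dy": -22},
    {"dx": 48, "dy": -43},
    {"dx": 71, "dy": -65},
    {"dx": 95, "dy": -87},
    {"dx": 119, "dy": -108}
  ]
}}

```text
$.commands[0]: bad value
```

{"op": "move_arm", "data": {
  "commands": [
    {"dx": 24, "dy": -22, "dz": 0, "yaw": 0, "jaw": 85},
    {"dx": 48, "dy": -43, "dz": 0, "yaw": 0, "jaw": 85},
    {"dx": 71, "dy": -65, "dz": 0, "yaw": 0, "jaw": 85},
    {"dx": 95, "dy": -87, "dz": 0, "yaw": 0, "jaw": 85},
    {"dx": 119, "dy": -108, "dz": 0, "yaw": 0.036, "jaw": 85}
  ]
}}

```text
time_s: 1.52
tool_pos: [0.238, -0.5003, 0.2315]
orientation: [0.996, 0.094, 0.0, 0.0]
contact_force: [0.0, -0.0, -0.5]
finger_gap: 0.0851
finger_force: 0.0
```

{"op": "move_arm", "data": {
  "commands": [
    {"dx": 23, "dy": -22, "dz": 0, "yaw": 0, "jaw": 85},
    {"dx": 46, "dy": -45, "dz": 0, "yaw": 0, "jaw": 85},
    {"dx": 69, "dy": -67, "dz": 0, "yaw": 0, "jaw": 85},
    {"dx": 92, "dy": -90, "dz": 0, "yaw": 0, "jaw": 85},
    {"dx": 115, "dy": -112, "dz": 0, "yaw": 0, "jaw": 85}
  ]
}}

```text
time_s: 1.93
tool_pos: [0.3298, -0.3685, 0.2316]
orientation: [0.996, 0.095, 0.0, 0.0]
contact_force: [0.8, -0.5, -0.7]
finger_gap: 0.0848
finger_force: 0.0
```

{"op": "move_arm", "data": {
  "commands": [
    {"dx": 23, "dy": -22, "dz": 0, "yaw": 0, "jaw": 85},
    {"dx": 46, "dy": -45, "dz": 0, "yaw": 0, "jaw": 85},
    {"dx": 69, "dy": -67, "dz": 0, "yaw": 0, "jaw": 85},
    {"dx": 92, "dy": -90, "dz": 0, "yaw": 0, "jaw": 85},
    {"dx": 115, "dy": -112, "dz": 0, "yaw": 0, "jaw": 85}
  ]
}}

```text
time_s: 2.35
tool_pos: [0.4216, -0.2368, 0.2317]
orientation: [0.995, 0.095, 0.0, 0.0]
contact_force: [0.5, 0.1, -0.8]
finger_gap: 0.0851
finger_force: 0.0
```

{"op": "move_arm", "data": {
  "commands": [
    {"dx": 23, "dy": -22, "dz": 0, "yaw": 0, "jaw": 85},
    {"dx": 46, "dy": -45, "dz": 0, "yaw": 0, "jaw": 85},
    {"dx": 69, "dy": -67, "dz": 0, "yaw": 0, "jaw": 85},
    {"dx": 92, "dy": -90, "dz": 10, "yaw": 0, "jaw": 85},
    {"dx": 115, "dy": -112, "dz": 20, "yaw": 0, "jaw": 85}
  ]
}}

```text
time_s: 2.77
tool_pos: [0.5141, -0.1052, 0.212]
orientation: [0.996, 0.095, 0.001, 0.0]
contact_force: [-0.0, -0.5, 0.0]
finger_gap: 0.0849
finger_force: 0.0
```

{"op": "move_arm", "data": {
  "commands": [
    {"dx": 23, "dy": -22, "dz": 10, "yaw": 0, "jaw": 85},
    {"dx": 46, "dy": -45, "dz": 25, "yaw": 0, "jaw": 85},
    {"dx": 69, "dy": -67, "dz": 40, "yaw": 0, "jaw": 85},
    {"dx": 92, "dy": -90, "dz": 60, "yaw": 0, "jaw": 85},
    {"dx": 114, "dy": -114, "dz": 80, "yaw": 0, "jaw": 85}
  ]
}}

```text
time_s: 3.18
tool_pos: [0.6046, 0.0278, 0.1309]
orientation: [0.996, 0.094, 0.001, 0.0]
contact_force: [-0.2, -0.5, 0.3]
finger_gap: 0.085
finger_force: 0.0
```

```bash
cat >> h.py <<'E'
def pose():
    s=r.read_state(); m=R.from_quat(s['orientation']).as_matrix()
    return s,np.array(s['tool_pos'])*1000,np.degrees(np.arctan2(m[1,0],m[0,0])),m
def go(X,Y,Z,th):
    s,p,t,m=pose(); d=m.T@(np.array([X,Y,Z])-p)
    print('t',round(s['time_s'],2),'pos',p.round(1),'th',round(t,2),'tilt',m[2,2].round(5),'-> d',d.round(1),'yaw',round(np.radians((t-th+180)%360-180),3),'q7',round(s['joint_positions'][6],2))
E
python3 -c "
from h import *
go(604.3,27.5,21,10.87)"
```

```text
t 3.18 pos [604.6  27.8 130.9] th 10.83 tilt -1.0 -> d [ -0.5   0.2 109.9] yaw -0.001 q7 -1.68
```

{"op": "move_arm", "data": {
  "commands": [
    {"dx": 0, "dy": 0, "dz": 25, "yaw": 0, "jaw": 85},
    {"dx": 0, "dy": 0, "dz": 50, "yaw": 0, "jaw": 85},
    {"dx": 0, "dy": 0, "dz": 75, "yaw": 0, "jaw": 85},
    {"dx": 0, "dy": 0, "dz": 95, "yaw": 0, "jaw": 85},
    {"dx": 0, "dy": 0, "dz": 109, "yaw": 0, "jaw": 85}
  ],
  "force": 60
}}

```text
time_s: 3.6
tool_pos: [0.602, 0.0267, 0.02]
orientation: [0.995, 0.095, -0.001, 0.0]
contact_force: [0.4, -0.5, -0.4]
finger_gap: 0.0849
finger_force: 0.0
```

{"op": "move_arm", "data": {
  "commands": [
    {"dx": 0, "dy": 0, "dz": 0, "yaw": 0, "jaw": 70},
    {"dx": 0, "dy": 0, "dz": 0, "yaw": 0, "jaw": 60},
    {"dx": 0, "dy": 0, "dz": 0, "yaw": 0, "jaw": 45},
    {"dx": 0, "dy": 0, "dz": 0, "yaw": 0, "jaw": 40},
    {"dx": 0, "dy": 0, "dz": 0, "yaw": 0, "jaw": 40}
  ]
}}

```text
time_s: 4.02
tool_pos: [0.6041, 0.027, 0.0236]
orientation: [0.996, 0.095, 0.001, 0.0]
contact_force: [0.3, 0.2, -0.5]
finger_gap: 0.0554
finger_force: 67.0
```

{"op": "move_arm", "data": {
  "commands": [
    {"dx": 0, "dy": 0, "dz": 0, "yaw": 0, "jaw": 40},
    {"dx": 0, "dy": 0, "dz": 0, "yaw": 0, "jaw": 40},
    {"dx": 0, "dy": 0, "dz": -2, "yaw": 0, "jaw": 40},
    {"dx": 0, "dy": 0, "dz": -4, "yaw": 0, "jaw": 40},
    {"dx": 0, "dy": 0, "dz": -6, "yaw": 0, "jaw": 40}
  ]
}}

```text
time_s: 4.43
tool_pos: [0.6021, 0.0265, 0.0276]
orientation: [0.995, 0.095, -0.001, 0.0]
contact_force: [0.6, -0.3, -4.7]
finger_gap: 0.0553
finger_force: 66.5
```

{"op": "move_arm", "data": {
  "commands": [
    {"dx": 0, "dy": 0, "dz": 0, "yaw": -0.06, "jaw": 40},
    {"dx": 0, "dy": 0, "dz": 0, "yaw": -0.17, "jaw": 40},
    {"dx": 0, "dy": 0, "dz": 0, "yaw": -0.28, "jaw": 40},
    {"dx": 0, "dy": 0, "dz": 0, "yaw": -0.39, "jaw": 40},
    {"dx": 0, "dy": 0, "dz": 0, "yaw": -0.5, "jaw": 40}
  ]
}}

```text
time_s: 4.85
tool_pos: [0.6025, 0.0265, 0.0278]
orientation: [0.94, 0.341, -0.001, 0.0]
contact_force: [-1.2, 0.1, -4.4]
finger_gap: 0.0554
finger_force: 66.6
```

{"op": "move_arm", "data": {
  "commands": [
    {"dx": 0, "dy": 0, "dz": 0, "yaw": -0.11, "jaw": 40},
    {"dx": 0, "dy": 0, "dz": 0, "yaw": -0.22, "jaw": 40},
    {"dx": 0, "dy": 0, "dz": 0, "yaw": -0.33, "jaw": 40},
    {"dx": 0, "dy": 0, "dz": 0, "yaw": -0.44, "jaw": 40},
    {"dx": 0, "dy": 0, "dz": 0, "yaw": -0.55, "jaw": 40}
  ]
}}

```text
time_s: 5.27
tool_pos: [0.6025, 0.0263, 0.0277]
orientation: [0.812, 0.583, -0.001, -0.0]
contact_force: [0.1, 0.5, -5.5]
finger_gap: 0.055
finger_force: 66.6
```

{"op": "move_arm", "data": {
  "commands": [
    {"dx": 0, "dy": 0, "dz": 0, "yaw": -0.11, "jaw": 40},
    {"dx": 0, "dy": 0, "dz": 0, "yaw": -0.22, "jaw": 40},
    {"dx": 0, "dy": 0, "dz": 0, "yaw": -0.33, "jaw": 40},
    {"dx": 0, "dy": 0, "dz": 0, "yaw": -0.43, "jaw": 40},
    {"dx": 0, "dy": 0, "dz": 0, "yaw": -0.486, "jaw": 40}
  ]
}}

```text
time_s: 5.68
tool_pos: [0.6025, 0.0262, 0.0276]
orientation: [0.649, 0.761, -0.001, -0.0]
contact_force: [0.0, -0.3, -4.9]
finger_gap: 0.055
finger_force: 66.6
```

```bash
python3 -c "
from h import *
d=r.get_image('top');g=d['img'].mean(2);save(d,'rot.png')
go(610.7,18.5,22,98.85)"
```

```text
t 5.73 pos [602.5  26.1  27.5] th 99.1 tilt -1.0 -> d [-8.8  6.9  5.5] yaw 0.004 q7 -0.4
```

{"op": "move_arm", "data": {
  "commands": [
    {"dx": -3, "dy": 2, "dz": 0, "yaw": 0.004, "jaw": 40},
    {"dx": -6, "dy": 5, "dz": 0, "yaw": 0.004, "jaw": 40},
    {"dx": -9, "dy": 7, "dz": 1, "yaw": 0.004, "jaw": 40},
    {"dx": -9, "dy": 7, "dz": 3, "yaw": 0.004, "jaw": 40},
    {"dx": -9, "dy": 7, "dz": 5, "yaw": 0.004, "jaw": 40}
  ]
}}

```text
time_s: 6.15
tool_pos: [0.612, 0.0183, 0.0235]
orientation: [0.652, 0.758, -0.0, 0.0]
contact_force: [-2.4, -2.0, 13.7]
finger_gap: 0.0554
finger_force: 68.4
```

{"op": "move_arm", "data": {
  "commands": [
    {"dx": 0, "dy": 0, "dz": 0.5, "yaw": 0, "jaw": 40},
    {"dx": 0, "dy": 0, "dz": 1, "yaw": 0, "jaw": 40},
    {"dx": 0, "dy": 0, "dz": 1, "yaw": 0, "jaw": 40},
    {"dx": 0, "dy": 0, "dz": 1, "yaw": 0, "jaw": 40},
    {"dx": 0, "dy": 0, "dz": 1, "yaw": 0, "jaw": 40}
  ]
}}

```text
time_s: 6.57
tool_pos: [0.612, 0.0183, 0.0236]
orientation: [0.652, 0.758, -0.0, 0.001]
contact_force: [-1.4, -3.3, 6.2]
finger_gap: 0.0554
finger_force: 67.7
```

Run:
```python
from h import *
s=r.read_state();print(s['contact_force'])
d=r.get_image('top');save(d,'placed.png')
big_=[cv2.resize(d['img'][118:218,285:385],(400,400),interpolation=cv2.INTER_CUBIC)]
d=r.get_image('scene');big_.append(cv2.resize(d['img'][190:310,270:390],(400,400),interpolation=cv2.INTER_CUBIC))
cv2.imwrite('pics/placed.png',np.hstack(big_)[...,::-1])
go(610.7,18.5,22,98.85)
```

```text
[-1.35579136 -3.32507947  6.18084384]
t 6.67 pos [612.   18.4  23.6] th 98.61 tilt -1.0 -> d [ 0.3 -1.3  1.6] yaw -0.004 q7 -0.4
```

View pics/placed.png

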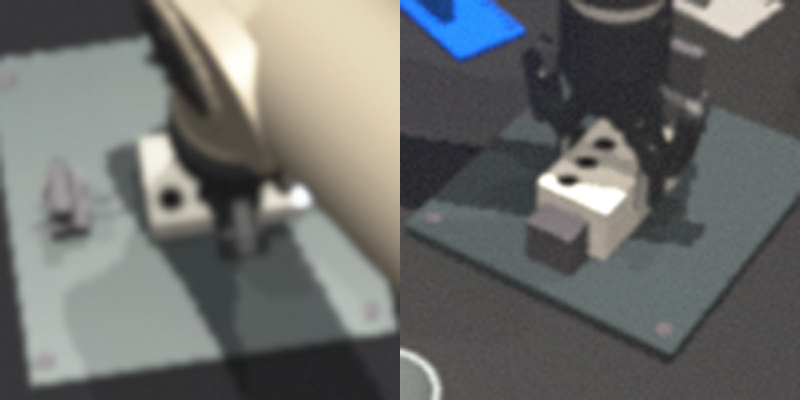

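The block stands lengthwise, with its wells towards the robot and one end just off the fixed jaw (right in the left crop, near (300,190)). I release and go to the paddle.

{"op": "move_arm", "data": {
  "commands": [
    {"dx": 0, "dy": 0, "dz": -0.5, "yaw": 0, "jaw": 60},
    {"dx": 0, "dy": 0, "dz": -1, "yaw": 0, "jaw": 75},
    {"dx": 0, "dy": 0, "dz": -1, "yaw": 0, "jaw": 85},
    {"dx": 0, "dy": 0, "dz": -1, "yaw": 0, "jaw": 85},
    {"dx": 0, "dy": 0, "dz": -1, "yaw": 0, "jaw": 85}
  ]
}}

```text
time_s: 7.08
tool_pos: [0.6115, 0.0194, 0.0233]
orientation: [0.652, 0.759, 0.0, 0.0]
contact_force: [0.2, 0.0, -0.3]
finger_gap: 0.0848
finger_force: 0.0
```

{"op": "move_arm", "data": {
  "commands": [
    {"dx": 0, "dy": 0, "dz": -15, "yaw": 0, "jaw": 85},
    {"dx": 0, "dy": 0, "dz": -40, "yaw": 0, "jaw": 85},
    {"dx": 0, "dy": 0, "dz": -65, "yaw": 0, "jaw": 85},
    {"dx": 0, "dy": 0, "dz": -90, "yaw": 0, "jaw": 85},
    {"dx": 0, "dy": 0, "dz": -110, "yaw": 0, "jaw": 85}
  ]
}}

```text
time_s: 7.5
tool_pos: [0.6122, 0.0197, 0.1364]
orientation: [0.652, 0.759, 0.001, 0.001]
contact_force: [1.0, -0.8, -0.1]
finger_gap: 0.085
finger_force: 0.0
```

{"op": "move_arm", "data": {
  "commands": [
    {"dx": 20, "dy": 0, "dz": 0, "yaw": 0, "jaw": 70},
    {"dx": 45, "dy": -1, "dz": 0, "yaw": 0, "jaw": 70},
    {"dx": 70, "dy": -1, "dz": 0, "yaw": 0, "jaw": 70},
    {"dx": 90, "dy": -2, "dz": 0, "yaw": 0, "jaw": 70},
    {"dx": 100, "dy": -2, "dz": 0, "yaw": 0, "jaw": 70}
  ]
}}

```text
time_s: 7.92
tool_pos: [0.5936, 0.1217, 0.1348]
orientation: [0.65, 0.76, 0.001, -0.0]
contact_force: [0.5, 0.1, -0.2]
finger_gap: 0.0698
finger_force: 0.0
```

Run:
```python
from h import *
d=r.get_image('scene');save(d,'x.png');C=cloud(d);g=d['img'].mean(2)
m=big(box(C,.53,.7,-.05,.085,.052,.062)&(g>100)); v,u=np.nonzero(m); P=onz(d,np.c_[u,v],.057)
print(m.sum(),rect(P,0),P[:,:2].mean(0))
go(595.3,117.6,58,98.85)
```

```text
680 (array([613.5,  17.8]), array([ 60.1, 105.4]), -81.18) [0.61483188 0.01629398]
t 7.97 pos [593.5 122.8 134.8] th 99.0 tilt -1.0 -> d [-5.7  0.9 76.8] yaw 0.003 q7 -0.48
```

{"op": "move_arm", "data": {
  "commands": [
    {"dx": 0, "dy": 0, "dz": 5, "yaw": 0, "jaw": 65},
    {"dx": 0, "dy": 0, "dz": 10, "yaw": 0, "jaw": 65},
    {"dx": 0, "dy": 0, "dz": 15, "yaw": 0, "jaw": 65},
    {"dx": 0, "dy": 0, "dz": 20, "yaw": 0, "jaw": 65},
    {"dx": 0, "dy": 0, "dz": 20, "yaw": 0, "jaw": 65}
  ]
}}

```text
time_s: 8.38
tool_pos: [0.5938, 0.1158, 0.1115]
orientation: [0.652, 0.758, -0.001, -0.001]
contact_force: [-0.2, -0.1, -0.5]
finger_gap: 0.0651
finger_force: 0.0
```

Run:
```python
from h import *
go(595.3,117.6,58,98.85)
```

```text
t 8.38 pos [593.8 115.8 111.5] th 98.54 tilt -1.0 -> d [ 1.6  1.9 53.5] yaw -0.005 q7 -0.49
```

{"op": "move_arm", "data": {
  "commands": [
    {"dx": 1, "dy": 1, "dz": 12, "yaw": 0, "jaw": 65},
    {"dx": 1, "dy": 1, "dz": 24, "yaw": 0, "jaw": 65},
    {"dx": 1, "dy": 1, "dz": 36, "yaw": 0, "jaw": 65},
    {"dx": 1, "dy": 1, "dz": 47, "yaw": 0, "jaw": 65},
    {"dx": 1, "dy": 1, "dz": 52, "yaw": 0, "jaw": 65}
  ],
  "force": 60
}}

```text
time_s: 8.8
tool_pos: [0.5938, 0.1183, 0.0586]
orientation: [0.652, 0.759, -0.002, -0.001]
contact_force: [0.5, 0.1, -0.3]
finger_gap: 0.0649
finger_force: 0.0
```

{"op": "move_arm", "data": {
  "commands": [
    {"dx": 0, "dy": 0, "dz": 0, "yaw": 0, "jaw": 50},
    {"dx": 0, "dy": 0, "dz": 0, "yaw": 0, "jaw": 35},
    {"dx": 0, "dy": 0, "dz": 0, "yaw": 0, "jaw": 22},
    {"dx": 0, "dy": 0, "dz": 0, "yaw": 0, "jaw": 22},
    {"dx": 0, "dy": 0, "dz": 0, "yaw": 0, "jaw": 22}
  ]
}}

```text
time_s: 9.22
tool_pos: [0.5948, 0.119, 0.0618]
orientation: [0.652, 0.759, -0.0, -0.0]
contact_force: [-3.5, -0.7, 3.7]
finger_gap: 0.0311
finger_force: 62.5
```

Run:
```python
from h import *
go(607.5-.1538*39.5,39.3+.988*39.5,58,98.85); print(r.read_state()['contact_force'])
d=r.get_image('scene')
cv2.imwrite('pics/pad.png',cv2.resize(d['img'][160:310,270:420],(500,500),interpolation=cv2.INTER_CUBIC)[...,::-1])
```

```text
t 9.22 pos [594.8 119.   61.8] th 98.67 tilt -1.0 -> d [-41.2   0.4   3.9] yaw -0.003 q7 -0.54
[-3.47118564 -0.65645744  3.67423831]
```

View pics/pad.png

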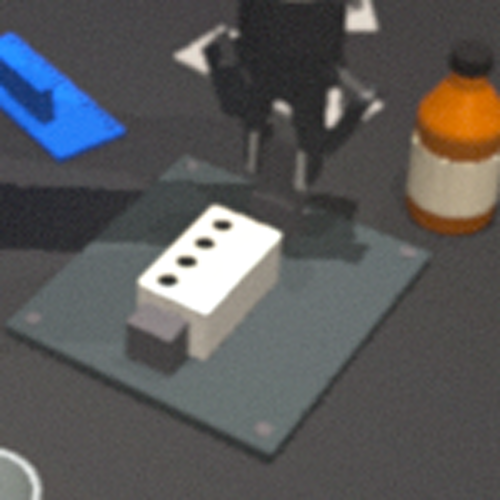

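{"op": "move_arm", "data": {
  "commands": [
    {"dx": -6, "dy": 0, "dz": 0, "yaw": 0, "jaw": 22},
    {"dx": -13, "dy": 0, "dz": 0, "yaw": 0, "jaw": 22},
    {"dx": -20, "dy": 0, "dz": 0, "yaw": 0, "jaw": 22},
    {"dx": -27, "dy": 0, "dz": 0, "yaw": 0, "jaw": 22},
    {"dx": -33, "dy": 0, "dz": 0, "yaw": 0, "jaw": 22}
  ]
}}

```text
time_s: 9.68
tool_pos: [0.5997, 0.0879, 0.0619]
orientation: [0.651, 0.759, 0.001, -0.001]
contact_force: [-4.3, 2.6, 4.4]
finger_gap: 0.0307
finger_force: 62.6
```

{"op": "move_arm", "data": {
  "commands": [
    {"dx": -1, "dy": 0, "dz": 0, "yaw": 0, "jaw": 22},
    {"dx": -2, "dy": 0, "dz": 0, "yaw": 0, "jaw": 22},
    {"dx": -3, "dy": 0, "dz": 0, "yaw": 0, "jaw": 22},
    {"dx": -4, "dy": 0, "dz": 0, "yaw": 0, "jaw": 22},
    {"dx": -5, "dy": 0, "dz": 0, "yaw": 0, "jaw": 22}
  ]
}}

```text
time_s: 10.1
tool_pos: [0.6004, 0.0827, 0.0618]
orientation: [0.651, 0.759, 0.0, -0.001]
contact_force: [-3.8, 3.3, 4.0]
finger_gap: 0.031
finger_force: 62.6
```

Run:
```python
from h import *
go(607.5-.1538*39.5,39.3+.988*39.5,58,98.85); print(r.read_state()['contact_force'])
```

```text
t 10.1 pos [600.4  82.7  61.8] th 98.7 tilt -1.0 -> d [-4.5  0.3  3.8] yaw -0.003 q7 -0.47
[-3.75403856  3.26995406  3.96473436]
```

{"op": "move_arm", "data": {
  "commands": [
    {"dx": -0.6, "dy": 0, "dz": 0, "yaw": 0, "jaw": 22},
    {"dx": -1.2, "dy": 0, "dz": 0, "yaw": 0, "jaw": 22},
    {"dx": -1.8, "dy": 0, "dz": 0, "yaw": 0, "jaw": 22},
    {"dx": -2.4, "dy": 0, "dz": 0, "yaw": 0, "jaw": 22},
    {"dx": -3, "dy": 0, "dz": 0, "yaw": 0, "jaw": 22}
  ]
}}

```text
time_s: 10.52
tool_pos: [0.6007, 0.0807, 0.0618]
orientation: [0.651, 0.759, 0.001, -0.001]
contact_force: [-4.5, 4.7, 3.7]
finger_gap: 0.0309
finger_force: 62.6
```

{"op": "move_arm", "data": {
  "commands": [
    {"dx": -0.4, "dy": 0, "dz": 0, "yaw": 0, "jaw": 22},
    {"dx": -0.8, "dy": 0, "dz": 0, "yaw": 0, "jaw": 22},
    {"dx": -1.2, "dy": 0, "dz": 0, "yaw": 0, "jaw": 22},
    {"dx": -1.6, "dy": 0, "dz": 0, "yaw": 0, "jaw": 22},
    {"dx": -2, "dy": 0, "dz": 0, "yaw": 0, "jaw": 22}
  ]
}}

```text
time_s: 10.93
tool_pos: [0.6009, 0.0797, 0.0618]
orientation: [0.651, 0.759, 0.001, -0.002]
contact_force: [-4.2, 5.3, 4.0]
finger_gap: 0.031
finger_force: 62.5
```

{"op": "move_arm", "data": {
  "commands": [
    {"dx": -0.4, "dy": 0, "dz": 0, "yaw": 0, "jaw": 22},
    {"dx": -0.8, "dy": 0, "dz": 0, "yaw": 0, "jaw": 22},
    {"dx": -1.2, "dy": 0, "dz": 0, "yaw": 0, "jaw": 22},
    {"dx": -1.6, "dy": 0, "dz": 0, "yaw": 0, "jaw": 22},
    {"dx": -2, "dy": 0, "dz": 0, "yaw": 0, "jaw": 22}
  ]
}}

```text
time_s: 11.35
tool_pos: [0.6013, 0.0777, 0.0619]
orientation: [0.651, 0.759, 0.001, -0.002]
contact_force: [-4.4, 5.5, 4.0]
finger_gap: 0.0311
finger_force: 62.5
```

{"op": "move_arm", "data": {
  "commands": [
    {"dx": -0.4, "dy": 0, "dz": 0, "yaw": 0, "jaw": 22},
    {"dx": -0.8, "dy": 0, "dz": 0, "yaw": 0, "jaw": 22},
    {"dx": -1.2, "dy": 0, "dz": 0, "yaw": 0, "jaw": 22},
    {"dx": -1.6, "dy": 0, "dz": 0, "yaw": 0, "jaw": 22},
    {"dx": -2, "dy": 0, "dz": 0, "yaw": 0, "jaw": 22}
  ]
}}

```text
time_s: 11.77
tool_pos: [0.6012, 0.0776, 0.0618]
orientation: [0.651, 0.759, 0.002, -0.003]
contact_force: [-4.3, 8.8, 2.6]
finger_gap: 0.031
finger_force: 62.4
```

Run:
```python
from h import *
go(607.5-.1538*39.5,39.3+.988*39.5,58,98.85); print(r.read_state()['contact_force'])
for n in('top','scene'):
    d=r.get_image(n);C=cloud(d);g=d['img'].mean(2)
    m=big(box(C,.53,.7,-.05,.09,.052,.062)&(g>100)); v,u=np.nonzero(m); P=onz(d,np.c_[u,v],.057);print(n,m.sum(),rect(P,0))
```

```text
t 11.77 pos [601.2  77.6  61.8] th 98.79 tilt -0.99998 -> d [0.6 0.3 3.8] yaw -0.001 q7 -0.46
[-4.33008629  8.75446399  2.61768045]
top 33 (array([582.9,  51.7]), array([12.7, 17.5]), -89.79)
scene 684 (array([614.7,  14.7]), array([ 57.6, 106. ]), -81.22)
```

{"op": "move_arm", "data": {
  "commands": [
    {"dx": -0.8, "dy": 0, "dz": 0, "yaw": 0, "jaw": 22},
    {"dx": -1.6, "dy": 0, "dz": 0, "yaw": 0, "jaw": 22},
    {"dx": -2.4, "dy": 0, "dz": 0, "yaw": 0, "jaw": 22},
    {"dx": -3.2, "dy": 0, "dz": 0, "yaw": 0, "jaw": 22},
    {"dx": -4, "dy": 0, "dz": 0, "yaw": 0, "jaw": 22}
  ]
}}

```text
time_s: 12.28
tool_pos: [0.6012, 0.0777, 0.0619]
orientation: [0.65, 0.76, 0.004, -0.004]
contact_force: [-4.6, 15.9, 0.2]
finger_gap: 0.0306
finger_force: 62.1
```

{"op": "move_arm", "data": {
  "commands": [
    {"dx": 2, "dy": 0, "dz": 0, "yaw": 0, "jaw": 22},
    {"dx": 5, "dy": 0, "dz": 0, "yaw": 0, "jaw": 22},
    {"dx": 5, "dy": 0, "dz": 0, "yaw": 0, "jaw": 45},
    {"dx": 5, "dy": 0, "dz": 0, "yaw": 0, "jaw": 60},
    {"dx": 5, "dy": 0, "dz": 0, "yaw": 0, "jaw": 60}
  ]
}}

```text
time_s: 12.7
tool_pos: [0.6033, 0.0721, 0.0614]
orientation: [0.652, 0.758, 0.0, 0.001]
contact_force: [0.3, -0.5, -0.2]
finger_gap: 0.0602
finger_force: 0.0
```

{"op": "move_arm", "data": {
  "commands": [
    {"dx": 0, "dy": 0, "dz": -10, "yaw": 0, "jaw": 60},
    {"dx": 0, "dy": 0, "dz": -30, "yaw": 0, "jaw": 60},
    {"dx": 0, "dy": 0, "dz": -50, "yaw": 0, "jaw": 60},
    {"dx": 0, "dy": 0, "dz": -70, "yaw": 0, "jaw": 60},
    {"dx": 0, "dy": 0, "dz": -80, "yaw": 0, "jaw": 60}
  ]
}}

```text
time_s: 13.12
tool_pos: [0.6041, 0.0732, 0.1446]
orientation: [0.652, 0.758, 0.002, 0.002]
contact_force: [0.4, 0.3, 0.0]
finger_gap: 0.0596
finger_force: 0.0
```

{"op": "move_arm", "data": {
  "commands": [
    {"dx": 15, "dy": -8, "dz": 0, "yaw": -0.06, "jaw": 50},
    {"dx": 37, "dy": -19, "dz": 0, "yaw": -0.17, "jaw": 50},
    {"dx": 60, "dy": -30, "dz": 0, "yaw": -0.28, "jaw": 50},
    {"dx": 82, "dy": -42, "dz": 0, "yaw": -0.39, "jaw": 50},
    {"dx": 104, "dy": -53, "dz": 0, "yaw": -0.5, "jaw": 50}
  ]
}}

```text
time_s: 13.53
tool_pos: [0.5337, 0.1684, 0.1415]
orientation: [0.442, 0.897, -0.0, 0.0]
contact_force: [-0.2, 0.8, -0.6]
finger_gap: 0.0498
finger_force: 0.0
```

Run:
```python
from h import *
go(463.7,266.5,120,180.1)
```

```text
t 13.53 pos [533.7 168.4 141.5] th 127.56 tilt -1.0 -> d [120.5   4.3  21.4] yaw -0.917 q7 -0.13
```

{"op": "move_arm", "data": {
  "commands": [
    {"dx": 25, "dy": 1, "dz": 0, "yaw": -0.11, "jaw": 50},
    {"dx": 50, "dy": 2, "dz": 0, "yaw": -0.22, "jaw": 50},
    {"dx": 75, "dy": 3, "dz": 0, "yaw": -0.33, "jaw": 50},
    {"dx": 100, "dy": 4, "dz": 0, "yaw": -0.44, "jaw": 50},
    {"dx": 120, "dy": 4, "dz": 0, "yaw": -0.55, "jaw": 50}
  ]
}}

```text
time_s: 13.95
tool_pos: [0.4638, 0.2673, 0.1417]
orientation: [0.181, 0.984, 0.0, 0.0]
contact_force: [-0.4, 0.3, 0.3]
finger_gap: 0.0499
finger_force: 0.0
```

{"op": "move_arm", "data": {
  "commands": [
    {"dx": 0, "dy": 0, "dz": 5, "yaw": -0.1, "jaw": 50},
    {"dx": 0, "dy": 0, "dz": 10, "yaw": -0.2, "jaw": 50},
    {"dx": 0, "dy": 0, "dz": 15, "yaw": -0.3, "jaw": 50},
    {"dx": 0, "dy": 0, "dz": 20, "yaw": -0.367, "jaw": 50},
    {"dx": 0, "dy": 0, "dz": 20, "yaw": -0.367, "jaw": 50}
  ]
}}

```text
time_s: 14.37
tool_pos: [0.4645, 0.2651, 0.1203]
orientation: [0.001, 1.0, -0.0, -0.001]
contact_force: [0.0, -1.3, -0.4]
finger_gap: 0.0498
finger_force: 0.0
```

Run:
```python
from h import *
go(463.7,266.5,12,180.1)
for n in('top','scene'):
    d=r.get_image(n);C=cloud(d);g=d['img'].mean(2)
    m=big(box(C,.53,.7,-.06,.09,.050,.064)&(g>90)); v,u=np.nonzero(m); P=onz(d,np.c_[u,v],.057);print(n,m.sum(),rect(P,0),np.nanmedian(C[m],0))
    if n=='top':
        for t in(200,220):print(cfit(d,g,(310,130,375,200),t,.057))
        m=big(box(C,.57,.64,.055,.11,.08,.1)); v,u=np.nonzero(m); P=onz(d,np.c_[u,v],.09);print('paddle',m.sum(),P.mean(0),rect(P,0))
```

```text
t 14.37 pos [464.5 265.1 120.3] th 179.86 tilt -1.0 -> d [  0.7   1.5 108.3] yaw -0.004 q7 0.43
top 896 (array([612. ,  15.3]), array([ 59.5, 100. ]), -81.18) [0.61275906 0.01531103 0.05575738]
(array([613.2,  15.7]), array([ 61. , 105.3]), -81.25)
(array([613. ,  15.6]), array([ 59.1, 102.9]), -81.07)
paddle 73 [0.59969857 0.07879667 0.09      ] (array([599.4,  78.7]), array([11.6, 35.7]), 8.26)
scene 740 (array([615. ,  16.9]), array([ 58.8, 113.4]), -81.22) [0.61641537 0.01234111 0.05700096]
```

{"op": "move_arm", "data": {
  "commands": [
    {"dx": 0, "dy": 1, "dz": 24, "yaw": -0.004, "jaw": 50},
    {"dx": 0, "dy": 1, "dz": 48, "yaw": -0.004, "jaw": 50},
    {"dx": 0, "dy": 1, "dz": 72, "yaw": -0.004, "jaw": 50},
    {"dx": 0, "dy": 1, "dz": 95, "yaw": -0.004, "jaw": 50},
    {"dx": 0, "dy": 1, "dz": 107, "yaw": -0.004, "jaw": 50}
  ],
  "force": 60
}}

```text
time_s: 14.88
tool_pos: [0.4641, 0.2659, 0.0124]
orientation: [0.0, 1.0, -0.001, -0.001]
contact_force: [-1.0, -0.3, -0.6]
finger_gap: 0.0498
finger_force: 0.0
```

{"op": "move_arm", "data": {
  "commands": [
    {"dx": 0, "dy": 0, "dz": 0, "yaw": 0, "jaw": 35},
    {"dx": 0, "dy": 0, "dz": 0, "yaw": 0, "jaw": 20},
    {"dx": 0, "dy": 0, "dz": 0, "yaw": 0, "jaw": 5},
    {"dx": 0, "dy": 0, "dz": 0, "yaw": 0, "jaw": 5},
    {"dx": 0, "dy": 0, "dz": 0, "yaw": 0, "jaw": 5}
  ]
}}

```text
time_s: 15.3
tool_pos: [0.4656, 0.2678, 0.0158]
orientation: [-0.0, 1.0, 0.001, 0.001]
contact_force: [-0.8, -0.4, 5.3]
finger_gap: 0.0128
finger_force: 61.4
```

{"op": "move_arm", "data": {
  "commands": [
    {"dx": 0, "dy": 0, "dz": 0, "yaw": 0, "jaw": 5},
    {"dx": 0, "dy": 0, "dz": 0, "yaw": 0, "jaw": 5},
    {"dx": 0, "dy": 0, "dz": -5, "yaw": 0, "jaw": 5},
    {"dx": 0, "dy": 0, "dz": -15, "yaw": 0, "jaw": 5},
    {"dx": 0, "dy": 0, "dz": -25, "yaw": 0, "jaw": 5}
  ]
}}

```text
time_s: 15.72
tool_pos: [0.4641, 0.2665, 0.0396]
orientation: [-0.001, 1.0, -0.0, -0.001]
contact_force: [-0.2, 0.3, -3.3]
finger_gap: 0.0128
finger_force: 60.4
```

Run:
```python
from h import *
go(463.7,266.5,12,98.85)
```

```text
t 15.72 pos [464.1 266.5  39.6] th -179.93 tilt -1.0 -> d [ 0.4  0.  27.6] yaw 1.418 q7 0.34
```

{"op": "move_arm", "data": {
  "commands": [
    {"dx": 0, "dy": 0, "dz": -10, "yaw": 0, "jaw": 5},
    {"dx": 0, "dy": 0, "dz": -22, "yaw": 0.08, "jaw": 5},
    {"dx": 0, "dy": 0, "dz": -34, "yaw": 0.18, "jaw": 5},
    {"dx": 0, "dy": 0, "dz": -45, "yaw": 0.28, "jaw": 5},
    {"dx": 0, "dy": 0, "dz": -50, "yaw": 0.38, "jaw": 5}
  ]
}}

```text
time_s: 16.13
tool_pos: [0.4652, 0.2678, 0.0915]
orientation: [0.191, 0.982, 0.001, 0.001]
contact_force: [0.8, 0.2, -4.2]
finger_gap: 0.0127
finger_force: 60.4
```

{"op": "move_arm", "data": {
  "commands": [
    {"dx": 0, "dy": 0, "dz": 0, "yaw": 0.11, "jaw": 5},
    {"dx": 0, "dy": 0, "dz": 0, "yaw": 0.22, "jaw": 5},
    {"dx": 0, "dy": 0, "dz": 0, "yaw": 0.33, "jaw": 5},
    {"dx": 0, "dy": 0, "dz": 0, "yaw": 0.44, "jaw": 5},
    {"dx": 0, "dy": 0, "dz": 0, "yaw": 0.54, "jaw": 5}
  ]
}}

```text
time_s: 16.55
tool_pos: [0.4645, 0.2672, 0.0901]
orientation: [0.446, 0.895, 0.0, 0.0]
contact_force: [-0.1, -0.6, -3.3]
finger_gap: 0.0129
finger_force: 60.4
```

{"op": "move_arm", "data": {
  "commands": [
    {"dx": 0, "dy": 0, "dz": 0, "yaw": 0.11, "jaw": 5},
    {"dx": 0, "dy": 0, "dz": 0, "yaw": 0.22, "jaw": 5},
    {"dx": 0, "dy": 0, "dz": 0, "yaw": 0.33, "jaw": 5},
    {"dx": 0, "dy": 0, "dz": 0, "yaw": 0.44, "jaw": 5},
    {"dx": 0, "dy": 0, "dz": 0, "yaw": 0.498, "jaw": 5}
  ]
}}

```text
time_s: 16.97
tool_pos: [0.4644, 0.2674, 0.0901]
orientation: [0.652, 0.758, 0.0, 0.0]
contact_force: [-0.1, -1.2, -4.1]
finger_gap: 0.0128
finger_force: 60.4
```

Run:
```python
from h import *
go(535.9,3.5,85,98.85)
```

```text
t 16.97 pos [464.4 267.4  90.1] th 98.6 tilt -1.0 -> d [-271.6   31.2    5.1] yaw -0.004 q7 -0.84
```

{"op": "move_arm", "data": {
  "commands": [
    {"dx": -20, "dy": 3, "dz": 0, "yaw": -0.004, "jaw": 5},
    {"dx": -50, "dy": 5, "dz": 0, "yaw": -0.004, "jaw": 5},
    {"dx": -80, "dy": 8, "dz": 0, "yaw": -0.004, "jaw": 5},
    {"dx": -110, "dy": 11, "dz": 0, "yaw": -0.004, "jaw": 5},
    {"dx": -140, "dy": 14, "dz": 0, "yaw": -0.004, "jaw": 5}
  ]
}}

```text
time_s: 17.38
tool_pos: [0.5, 0.13, 0.0901]
orientation: [0.649, 0.761, 0.0, 0.0]
contact_force: [0.7, -0.3, -3.3]
finger_gap: 0.0126
finger_force: 60.4
```

{"op": "move_arm", "data": {
  "commands": [
    {"dx": -30, "dy": 3, "dz": 0, "yaw": 0, "jaw": 5},
    {"dx": -60, "dy": 6, "dz": 0, "yaw": 0, "jaw": 5},
    {"dx": -90, "dy": 8, "dz": 0, "yaw": 0, "jaw": 5},
    {"dx": -115, "dy": 10, "dz": 0, "yaw": 0, "jaw": 5},
    {"dx": -131, "dy": 11, "dz": 0, "yaw": 0, "jaw": 5}
  ]
}}

```text
time_s: 17.8
tool_pos: [0.5319, -0.0003, 0.0899]
orientation: [0.65, 0.76, -0.0, 0.001]
contact_force: [0.2, 0.7, -3.7]
finger_gap: 0.0127
finger_force: 60.4
```

{"op": "move_arm", "data": {
  "commands": [
    {"dx": 0, "dy": 0, "dz": 5, "yaw": 0, "jaw": 5},
    {"dx": 0, "dy": 0, "dz": 10, "yaw": 0, "jaw": 5},
    {"dx": 0, "dy": 0, "dz": 15, "yaw": 0, "jaw": 5},
    {"dx": 0, "dy": 0, "dz": 15, "yaw": 0, "jaw": 5},
    {"dx": 0, "dy": 0, "dz": 15, "yaw": 0, "jaw": 5}
  ]
}}

```text
time_s: 18.22
tool_pos: [0.5308, 0.0048, 0.074]
orientation: [0.648, 0.762, -0.0, -0.001]
contact_force: [-0.3, 0.1, -2.3]
finger_gap: 0.0126
finger_force: 60.5
```

Run:
```python
from h import *
go(535.9,3.5,85,98.85)
d=r.get_image('top');e=r.get_image('scene')
a=cv2.resize(d['img'][118:218,285:385],(400,400),interpolation=cv2.INTER_CUBIC)
b=cv2.resize(e['img'][180:300,250:370],(400,400),interpolation=cv2.INTER_CUBIC)
cv2.imwrite('pics/near.png',np.hstack([a,b])[...,::-1])
```

```text
t 18.22 pos [530.8   4.8  74. ] th 99.21 tilt -1.0 -> d [ -2.1   4.9 -11. ] yaw 0.006 q7 -0.31
```

View pics/near.png

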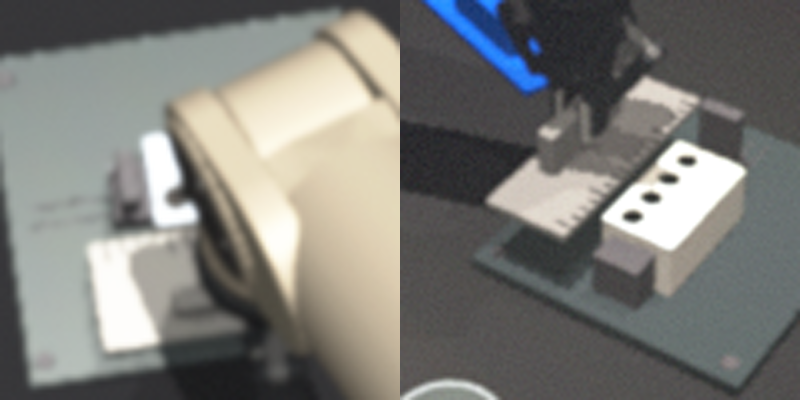

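Straightedge is held over the plate, its ticks facing the wells, parallel to the block with a small gap. Lowering it.

{"op": "move_arm", "data": {
  "commands": [
    {"dx": 0, "dy": 0, "dz": 10, "yaw": 0.003, "jaw": 5},
    {"dx": 0, "dy": 0, "dz": 20, "yaw": 0.005, "jaw": 5},
    {"dx": 0, "dy": 0, "dz": 30, "yaw": 0.005, "jaw": 5},
    {"dx": 0, "dy": 0, "dz": 37, "yaw": 0.005, "jaw": 5},
    {"dx": 0, "dy": 0, "dz": 41, "yaw": 0.005, "jaw": 5}
  ]
}}

```text
time_s: 18.73
tool_pos: [0.5303, 0.0031, 0.0315]
orientation: [0.651, 0.759, -0.001, -0.001]
contact_force: [0.3, 0.9, -3.1]
finger_gap: 0.013
finger_force: 60.5
```

{"op": "move_arm", "data": {
  "commands": [
    {"dx": 0, "dy": 0, "dz": 1, "yaw": 0, "jaw": 5},
    {"dx": 0, "dy": 0, "dz": 2, "yaw": 0, "jaw": 5},
    {"dx": 0, "dy": 0, "dz": 3, "yaw": 0, "jaw": 5},
    {"dx": 0, "dy": 0, "dz": 4, "yaw": 0, "jaw": 5},
    {"dx": 0, "dy": 0, "dz": 4, "yaw": 0, "jaw": 5}
  ]
}}

```text
time_s: 19.15
tool_pos: [0.5317, 0.0032, 0.0295]
orientation: [0.651, 0.759, 0.0, 0.0]
contact_force: [0.5, -0.6, -2.9]
finger_gap: 0.013
finger_force: 60.5
```

Run:
```python
from h import *
go(538.8,3.9,27,98.85); print(r.read_state()['contact_force'])
d=r.get_image('scene');C=cloud(d);g=d['img'].mean(2)
m=big(box(C,.47,.585,-.12,.12,.008,.03)&(g>110));print(m.sum(),np.nanmedian(C[m],0))
```

```text
t 19.15 pos [531.7   3.2  29.5] th 98.77 tilt -1.0 -> d [-0.4  7.2  2.5] yaw -0.001 q7 -0.37
[ 0.46831248 -0.61256942 -2.93440765]
542 [ 0.55390992 -0.0496138   0.02012572]
```

{"op": "move_arm", "data": {
  "commands": [
    {"dx": 0, "dy": 0, "dz": 0.6, "yaw": 0, "jaw": 5},
    {"dx": 0, "dy": 0, "dz": 1.2, "yaw": 0, "jaw": 5},
    {"dx": 0, "dy": 0, "dz": 1.8, "yaw": 0, "jaw": 5},
    {"dx": 0, "dy": 0, "dz": 2.4, "yaw": 0, "jaw": 5},
    {"dx": 0, "dy": 0, "dz": 2.4, "yaw": 0, "jaw": 5}
  ]
}}

```text
time_s: 19.62
tool_pos: [0.5316, 0.0032, 0.0278]
orientation: [0.651, 0.759, -0.0, 0.0]
contact_force: [-2.4, -0.6, 4.9]
finger_gap: 0.013
finger_force: 61.7
```

Run:
```python
from h import *
go(538.8,3.9,27,98.85); print(r.read_state()['contact_force'])
```

```text
t 19.62 pos [531.6   3.2  27.8] th 98.77 tilt -1.0 -> d [-0.4  7.3  0.8] yaw -0.001 q7 -0.37
[-2.42451586 -0.58793688  4.85851241]
```

{"op": "move_arm", "data": {
  "commands": [
    {"dx": 0, "dy": 0, "dz": -0.8, "yaw": 0, "jaw": 5},
    {"dx": 0, "dy": 1, "dz": -0.8, "yaw": 0, "jaw": 5},
    {"dx": 0, "dy": 2, "dz": -0.8, "yaw": 0, "jaw": 5},
    {"dx": 0, "dy": 3, "dz": -0.8, "yaw": 0, "jaw": 5},
    {"dx": 0, "dy": 4, "dz": -0.8, "yaw": 0, "jaw": 5}
  ]
}}

```text
time_s: 20.03
tool_pos: [0.5322, 0.0033, 0.0279]
orientation: [0.651, 0.759, -0.003, -0.002]
contact_force: [-12.4, -1.6, 14.8]
finger_gap: 0.0128
finger_force: 63.1
```

{"op": "move_arm", "data": {
  "commands": [
    {"dx": 0, "dy": 0.3, "dz": 0, "yaw": 0, "jaw": 5},
    {"dx": 0, "dy": 0.6, "dz": 0, "yaw": 0, "jaw": 5},
    {"dx": 0, "dy": 0.9, "dz": 0, "yaw": 0, "jaw": 5},
    {"dx": 0, "dy": 1.2, "dz": 0, "yaw": 0, "jaw": 5},
    {"dx": 0, "dy": 1.5, "dz": 0, "yaw": 0, "jaw": 5}
  ]
}}

```text
time_s: 20.45
tool_pos: [0.5323, 0.0032, 0.028]
orientation: [0.651, 0.759, -0.005, -0.002]
contact_force: [-15.1, -1.0, 18.5]
finger_gap: 0.0133
finger_force: 63.4
```

Run:
```python
from h import *
go(538.8,3.9,27,98.85); print(r.read_state()['contact_force'],r.read_state()['wrist_torque'])
d=r.get_image('scene')
cv2.imwrite('pics/slide.png',cv2.resize(d['img'][190:290,270:370],(600,600),interpolation=cv2.INTER_CUBIC)[...,::-1])
```

```text
t 20.45 pos [532.3   3.2  28. ] th 98.75 tilt -0.99994 -> d [-0.3  6.6  0.9] yaw -0.002 q7 -0.37
[-15.05685773  -1.03362353  18.47292816] [-0.35887312  2.70956656 -0.00700471]
```

View pics/slide.png

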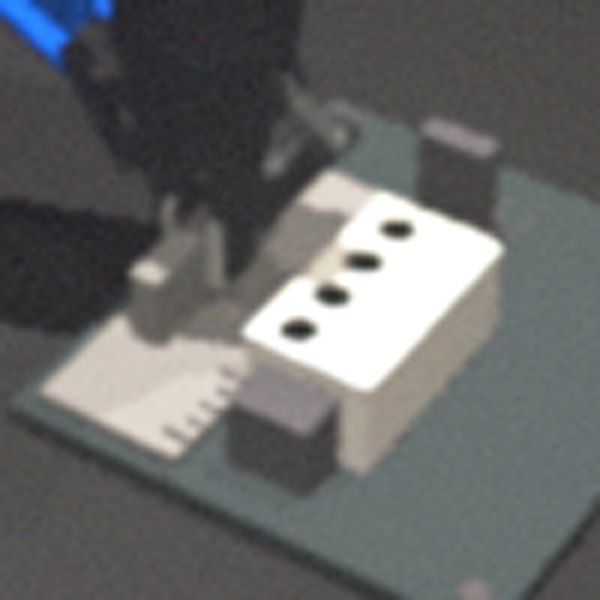

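Pushing jammed on the plate rather than against the block: a gap of about 7 mm remains. I unload, hover and approach again.

{"op": "move_arm", "data": {
  "commands": [
    {"dx": 0, "dy": -2, "dz": -1, "yaw": 0, "jaw": 5},
    {"dx": 0, "dy": -4, "dz": -2, "yaw": 0, "jaw": 5},
    {"dx": 0, "dy": -5, "dz": -3, "yaw": 0, "jaw": 5},
    {"dx": 0, "dy": -5, "dz": -3, "yaw": 0, "jaw": 5},
    {"dx": 0, "dy": -5, "dz": -3, "yaw": 0, "jaw": 5}
  ]
}}

```text
time_s: 20.92
tool_pos: [0.5322, 0.0033, 0.0306]
orientation: [0.651, 0.759, 0.0, 0.0]
contact_force: [-0.4, -0.1, -4.0]
finger_gap: 0.0129
finger_force: 60.4
```

Run:
```python
from h import *
go(538.8,3.9,27,98.85); print(r.read_state()['contact_force'],r.read_state()['wrist_torque'])
```

```text
t 20.92 pos [532.2   3.3  30.6] th 98.76 tilt -1.0 -> d [-0.4  6.6  3.6] yaw -0.002 q7 -0.36
[-0.42496599 -0.12294544 -4.01058895] [-0.05854485  0.04503956 -0.02196436]
```

{"op": "move_arm", "data": {
  "commands": [
    {"dx": 0, "dy": 0, "dz": 0.8, "yaw": 0, "jaw": 5},
    {"dx": 0, "dy": 1, "dz": 1.5, "yaw": 0, "jaw": 5},
    {"dx": 0, "dy": 2, "dz": 1.5, "yaw": 0, "jaw": 5},
    {"dx": 0, "dy": 3, "dz": 1.5, "yaw": 0, "jaw": 5},
    {"dx": 0, "dy": 4, "dz": 1.5, "yaw": 0, "jaw": 5}
  ]
}}

```text
time_s: 21.33
tool_pos: [0.5361, 0.004, 0.0291]
orientation: [0.651, 0.759, 0.0, 0.0]
contact_force: [-0.3, 0.6, -3.6]
finger_gap: 0.013
finger_force: 60.4
```

{"op": "move_arm", "data": {
  "commands": [
    {"dx": 0, "dy": 0.3, "dz": 0, "yaw": 0, "jaw": 5},
    {"dx": 0, "dy": 0.6, "dz": 0, "yaw": 0, "jaw": 5},
    {"dx": 0, "dy": 0.9, "dz": 0, "yaw": 0, "jaw": 5},
    {"dx": 0, "dy": 1.2, "dz": 0, "yaw": 0, "jaw": 5},
    {"dx": 0, "dy": 1.5, "dz": 0, "yaw": 0, "jaw": 5}
  ]
}}

```text
time_s: 21.75
tool_pos: [0.5374, 0.0041, 0.0292]
orientation: [0.651, 0.759, -0.0, 0.0]
contact_force: [0.3, -0.0, -3.5]
finger_gap: 0.0131
finger_force: 60.4
```

Run:
```python
from h import *
go(538.8,3.9,27,98.85); print(r.read_state()['contact_force'],r.read_state()['wrist_torque'])
```

```text
t 21.75 pos [537.4   4.1  29.2] th 98.77 tilt -1.0 -> d [-0.4  1.4  2.2] yaw -0.001 q7 -0.37
[ 0.32039673 -0.0294992  -3.48110446] [ 0.03948274 -0.04610265  0.03465302]
```

Free motion, no contact yet. Continuing in fine steps.

{"op": "move_arm", "data": {
  "commands": [
    {"dx": 0, "dy": 0.3, "dz": 0, "yaw": 0, "jaw": 5},
    {"dx": 0, "dy": 0.6, "dz": 0, "yaw": 0, "jaw": 5},
    {"dx": 0, "dy": 0.9, "dz": 0, "yaw": 0, "jaw": 5},
    {"dx": 0, "dy": 1.2, "dz": 0, "yaw": 0, "jaw": 5},
    {"dx": 0, "dy": 1.2, "dz": 0, "yaw": 0, "jaw": 5}
  ]
}}

```text
time_s: 22.17
tool_pos: [0.5386, 0.0043, 0.0292]
orientation: [0.651, 0.759, -0.0, 0.0]
contact_force: [-0.1, -1.0, -3.4]
finger_gap: 0.0128
finger_force: 60.4
```

{"op": "move_arm", "data": {
  "commands": [
    {"dx": 0, "dy": 0.3, "dz": 0, "yaw": 0, "jaw": 5},
    {"dx": 0, "dy": 0.6, "dz": 0, "yaw": 0, "jaw": 5},
    {"dx": 0, "dy": 0.8, "dz": 0, "yaw": 0, "jaw": 5},
    {"dx": 0, "dy": 0.8, "dz": 0, "yaw": 0, "jaw": 5},
    {"dx": 0, "dy": 0.8, "dz": 0, "yaw": 0, "jaw": 5}
  ]
}}

```text
time_s: 22.58
tool_pos: [0.5387, 0.0043, 0.029]
orientation: [0.651, 0.759, -0.001, -0.0]
contact_force: [-1.6, -0.3, -1.5]
finger_gap: 0.0131
finger_force: 60.6
```

Run:
```python
from h import *
go(538.8,3.9,27,98.85); print(r.read_state()['contact_force'],r.read_state()['wrist_torque'])
```

```text
t 22.58 pos [538.7   4.3  29. ] th 98.77 tilt -1.0 -> d [-0.4  0.1  2. ] yaw -0.001 q7 -0.37
[-1.56350714 -0.3348486  -1.5291921 ] [-0.09185373  0.48782877 -0.00423852]
```

Contact exactly where predicted. Lower the last millimetre and release.

{"op": "move_arm", "data": {
  "commands": [
    {"dx": 0, "dy": -0.3, "dz": 0.4, "yaw": 0, "jaw": 5},
    {"dx": 0, "dy": -0.3, "dz": 0.8, "yaw": 0, "jaw": 5},
    {"dx": 0, "dy": -0.2, "dz": 1.2, "yaw": 0, "jaw": 5},
    {"dx": 0, "dy": -0.2, "dz": 1.4, "yaw": 0, "jaw": 5},
    {"dx": 0, "dy": -0.2, "dz": 1.4, "yaw": 0, "jaw": 5}
  ]
}}

```text
time_s: 23.0
tool_pos: [0.5386, 0.0043, 0.0278]
orientation: [0.651, 0.759, -0.001, -0.0]
contact_force: [-5.2, -0.4, 0.4]
finger_gap: 0.0129
finger_force: 61.0
```

Run:
```python
from h import *
go(538.8,3.9,27,98.85); print(r.read_state()['contact_force'],r.read_state()['wrist_torque'])
```

```text
t 23.0 pos [538.6   4.3  27.8] th 98.77 tilt -1.0 -> d [-0.4  0.1  0.8] yaw -0.001 q7 -0.37
[-5.19448616 -0.44268857  0.44883473] [-0.19542715  0.81661813  0.07214681]
```

{"op": "move_arm", "data": {
  "commands": [
    {"dx": 0, "dy": 0, "dz": 0, "yaw": 0, "jaw": 18},
    {"dx": 0, "dy": 0, "dz": 0, "yaw": 0, "jaw": 30},
    {"dx": 0, "dy": 0, "dz": 0, "yaw": 0, "jaw": 40},
    {"dx": 0, "dy": 0, "dz": 0, "yaw": 0, "jaw": 40},
    {"dx": 0, "dy": 0, "dz": 0, "yaw": 0, "jaw": 40}
  ]
}}

```text
time_s: 23.42
tool_pos: [0.5399, 0.0045, 0.0281]
orientation: [0.651, 0.759, 0.001, 0.0]
contact_force: [-0.8, 0.0, 0.1]
finger_gap: 0.04
finger_force: 0.0
```

{"op": "move_arm", "data": {
  "commands": [
    {"dx": 0, "dy": 0, "dz": -10, "yaw": 0, "jaw": 40},
    {"dx": 0, "dy": 0, "dz": -25, "yaw": 0, "jaw": 40},
    {"dx": 0, "dy": 0, "dz": -50, "yaw": 0, "jaw": 40},
    {"dx": 0, "dy": 0, "dz": -80, "yaw": 0, "jaw": 40},
    {"dx": 0, "dy": 0, "dz": -115, "yaw": 0, "jaw": 40}
  ]
}}

```text
time_s: 23.83
tool_pos: [0.5381, 0.0045, 0.1436]
orientation: [0.651, 0.759, -0.001, -0.001]
contact_force: [0.7, -0.5, 0.2]
finger_gap: 0.0401
finger_force: 0.0
```

{"op": "move_arm", "data": {
  "commands": [
    {"dx": 0, "dy": -25, "dz": -20, "yaw": 0, "jaw": 40},
    {"dx": 0, "dy": -50, "dz": -40, "yaw": 0, "jaw": 40},
    {"dx": 0, "dy": -75, "dz": -60, "yaw": 0, "jaw": 40},
    {"dx": -20, "dy": -90, "dz": -80, "yaw": 0, "jaw": 40},
    {"dx": -40, "dy": -90, "dz": -100, "yaw": 0, "jaw": 40}
  ]
}}

```text
time_s: 24.25
tool_pos: [0.4531, -0.0484, 0.244]
orientation: [0.65, 0.76, -0.002, 0.0]
contact_force: [0.8, -0.5, -1.5]
finger_gap: 0.0399
finger_force: 0.0
```

{"op": "move_arm", "data": {
  "commands": [
    {"dx": -30, "dy": 0, "dz": 0, "yaw": 0, "jaw": 40},
    {"dx": -60, "dy": 0, "dz": 0, "yaw": 0, "jaw": 40},
    {"dx": -95, "dy": 0, "dz": 0, "yaw": 0, "jaw": 40},
    {"dx": -130, "dy": 0, "dz": 0, "yaw": 0, "jaw": 40},
    {"dx": -160, "dy": 0, "dz": 0, "yaw": 0, "jaw": 40}
  ]
}}

```text
time_s: 24.67
tool_pos: [0.4807, -0.2094, 0.2437]
orientation: [0.651, 0.759, -0.0, 0.001]
contact_force: [0.6, 0.1, 0.7]
finger_gap: 0.0403
finger_force: 0.0
```

Run:
```python
from h import *
ims=[]
for n in('top','scene'):
    d=r.get_image(n);C=cloud(d);g=d['img'].mean(2)
    m=big(box(C,.53,.7,-.06,.09,.050,.064)&(g>90)); v,u=np.nonzero(m); P=onz(d,np.c_[u,v],.057);print(n,'block',m.sum(),rect(P,0))
    m=big(box(C,.45,.6,-.13,.15,.0,.035)&(g>190)); v,u=np.nonzero(m); P=onz(d,np.c_[u,v],.018);print(n,'strip',m.sum(),rect(P,0),np.nanmedian(C[m][:,2]))
    m=big(box(C,.5,.57,-.06,.08,.045,.062)); v,u=np.nonzero(m); P=onz(d,np.c_[u,v],.054);print(n,'rib',m.sum(),rect(P,0))
    if n=='top':
        m=big(box(C,.57,.64,.055,.11,.08,.1)); v,u=np.nonzero(m); P=onz(d,np.c_[u,v],.09);print('paddle',m.sum(),P.mean(0))
    w=d['img'][118:218,285:385] if n=='top' else d['img'][190:290,270:370]
    ims.append(cv2.resize(w,(400,400),interpolation=cv2.INTER_CUBIC))
cv2.imwrite('pics/end.png',np.hstack(ims)[...,::-1])
```

```text
top block 898 (array([612. ,  15.3]), array([ 59.3, 100. ]), -81.18)
top strip 1587 (array([551. ,   8.9]), array([ 70.6, 185.6]), -80.89) 0.01683136743243474
top rib 212 (array([536.1,   6.2]), array([14.9, 89.3]), -81.13)
paddle 70 [0.60045953 0.07885106 0.09      ]
scene block 739 (array([615.2,  16.9]), array([ 59.2, 113.4]), -81.22)
scene strip 603 (array([547.9,  10.1]), array([ 59.2, 179.2]), -79.82) 0.018495235515335495
scene rib 191 (array([541.9,   2.6]), array([18.5, 97.5]), -80.08)
```

View pics/end.png

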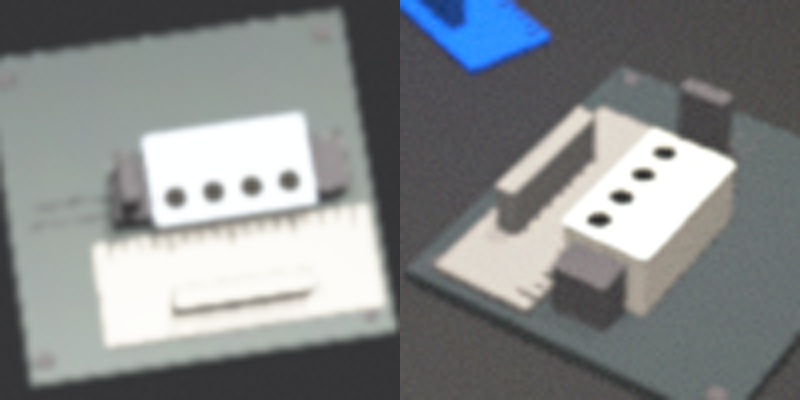

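The straightedge lies flat on the plate against the well-side face. The jaw reads about 0.050 and the angles agree within 0.3°. Handing in.

```bash
python3 -c "
from bench import r
print(r.finish_job())"
```

```text
the job is handed in; nothing more can be done
None
```

The job is handed in; the hand-in gave no verdict. By my last pictures, the block is held lengthwise with the moving jaw home at about 50 mm, the straightedge lies flat and flush along the well-side face, and the arm kept clear of the rack, bottle and beaker.

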